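Lock the pressure plate down on the glue-up arbor

TASK

The wheel blank on the small spring press has been glued: put its pressure plate on. Lower the plate squarely over the arbor, feel for the angle at which its slots drop past the arbor's cross key, push it down against the bed springs without forcing anything, and turn it clockwise (seen from above) to the stop so that it rises into its seats and stays locked when you let go; leave the other things on the desk alone.

Things in the scene. Friction and masses are not known exactly. Their poses are not given: they have to be found in the camera images.
- plate_grip (a point): Centre of the grip of the loose pressure plate (250 g): 81 mm above its underside, on its axis, z up. The plate is a dark disc with an upright aluminium sleeve (42 mm across, up to 100 mm above the underside). The top 39 mm of the sleeve has two upright flats, 30 mm apart, facing the plate's +y and -y: grip there. The shoulder below the flats may be pushed on.
- plate_slots (a point): Centre of the plate's underside (disc 90 mm across, 10 mm thick; at first it stands on the board). A bore 13.8 mm across runs through disc and sleeve. In the disc two slots, 6.5 mm wide, reach 23.5 mm out from the axis along this point's +x and -x, below two white marks on the disc; half a turn gives the same plate.
- plate_seats (a point): Between the two seats of the plate, 7.5 mm above its underside. They are grooves 2.5 mm deep and 8 mm wide in the top of the disc along this point's +x and -x, 0.70 rad (40 degrees) counterclockwise from the slots seen from above. Over the disc is an open chamber 12 mm high where the cross key can swing from slots to seats; walls stop it at either end.
- rod_top (a point): Topmost point of the press's arbor, a vertical steel rod, 12 mm across with a round end, 168 mm above the underside of the press; its x and y are those of the rod's axis. The axes of this point are those of the press, z up.
- key (a point): Centre of the arbor's cross key, 94 mm below rod_top; a level dark steel bar through the rod, 5 mm wide, 5 mm high, 44 mm long. The point has the axes of the press; the key lies along its x only roughly, up to 0.65 rad to either side: its true angle is not reported and must be felt or seen. The arbor is clamped and slips round only if forced (0.4 N m).
- press: The small spring press, 124 mm across, green cast base, fixed on the board (board top 26 mm above the desk). Origin at the centre of its underside. Round its arbor, on a spring bed, lies the glued wooden wheel blank, 112 mm across, its top 70 mm above the origin. With its slots over the key the plate comes down on the blank, 6.5 mm lower than where it rests on the key.
- bed (a joint): How far the sprung bed with the blank is pressed down, m: 0 free, 0.013 bottomed. It takes 4 N to start and 1 N more per mm (the plate's weight counts towards it), slowly, as it is damped. The key is free to swing over the disc once this is past 0.0085; with the key in the seats the bed stays at about 0.006.
- glue_bottle: Bystander: brown glue bottle with a white cap, 46 mm across, 90 mm high, at the left; origin at the centre of its underside.
- screw_jar: Bystander: glass jar, 58 mm across, 70 mm high, at the left; origin at the centre of its underside.
- sanding_block: Bystander: wooden sanding block, 52 x 94 x 34 mm, at the left; origin at the centre of its underside.
- pliers: Bystander: red pliers lying at the left, 153 mm long; origin at their middle, on the underside.
- screwdriver: Bystander: red screwdriver lying along the far edge of the board, 195 mm long; origin at its middle, on the underside.
- pencil: Bystander: green pencil lying along the right edge of the board, 112 mm long; origin at its middle, on the underside.
- bush: Bystander: steel ring, 36 mm across and 20 mm high, at the far right of the board; origin at the centre of its underside.

How it is judged:
By the outcome, as a careful person would: the job done as asked, in the order asked, and still so for the second after the job is handed in, with the robot touching nothing.
It also fails if it takes over 64 s, if anything falls off the work surface, if the arm or the gripper's body presses on something with over 40 N, if the wrist force passes 120 N, or if a joint passes its speed limit or range.

ROBOT

A 6-joint arm with a two-finger parallel gripper is mounted at the origin on a cart in front of the work surface, level with it; the furniture and walls round the work are solid. World frame = base frame: x ahead of the robot, y to its left, z up, the work surface at z = 0. Lengths are in mm, angles in rad, forces in N, time in s.
With the tool pointing down it reaches from about 325 to 875 mm from the base axis. Payload 4.4 kg.
Tool frame: the origin (TCP) lies on the centre line of the jaws, within the pads' length; the fingertips stand ahead of it and the grasp point (between the pads) lies 6 mm ahead of it (ctrl.tcp_to_tips is the z of the fingertips in the tool frame, in mm); z points along the fingers, y is the line along which they close (so a half turn about z gives the same grasp; the last joint's range is limited). The gripper opens to 85 mm and grips with 20 to 120 N. Pads are 22 mm wide; open, the fingers measure 114 mm over their backs; the gripper's body (76 mm by 85 mm) begins 54 mm behind the grasp point. The pads swing forward as they close: fully open they stand 13 mm farther back than shut.
Start: joints at [1.101, 0.207, 1.542, -0, 1.393, -0.15], TCP at [180.776, 545.846, 256.282] pointing down, gripper open.
Joint ranges: [-2.73, 2.73], [-0.86, 2.22], [0.23, 2.46], [-1.11, 4.25], [0.08, 2.63], [-2.82, 2.82]. Speed limits (rad/s): [2.79, 2.79, 3.14, 3.14, 3.14, 3.14].

INTERFACE

Orientations are given as a 3x3 rotation matrix whose columns are the frame's x, y, z axes.
In Python, from plant import ctrl, sensors, optics gives the robot as it stands. Calls block until the motion is done:
- ctrl.move_ptp(position, orientation): joint-space move of the TCP to a pose.
- ctrl.move_l(position, rot=None, vel=150, threshold=None): straight line of the TCP; rot=None keeps the orientation; vel is the mean speed in mm/s. With threshold (N) it stops when the force on the tool has changed by that much, and returns True; else False.
- ctrl.set_joints(angles): joint-space move.
- ctrl.gripper_to(opening, force=None): finger opening in mm; force is the grip in N (None keeps the last); returns when the fingers have stopped.
- ctrl.hold(seconds).
- ctrl.solve_ik(position, orientation): joint angles nearest the present ones, or None.
- sensors.read_state(): the state.
- optics.grab_frame(name): name is "scene" or "top"; returns (picture, depth): 420x560x3 uint8, red, green, blue; 420x560 float32, mm along the optical axis (not along the pixel's ray), 0 where there is no reading.
- optics.camera_params(name): a dict with "mtx" (3x3 intrinsics, pixels), "R" (3x3) and "t" (3): a world point X has camera coordinates R X + t. Camera axes: x right, y down, z forward; pixel columns grow to the right and rows downward; lengths in mm; the calibration is good to about 2 mm. A picture is of the moment at which its call begins. camera_params takes no time and is no camera call.
A pose or a line that the arm cannot do raises ctrl.MotionError and nothing moves.
- ctrl.finish_job(): hands the job in; it is judged then, once.
The state is a dict: "t": time; "q": joint angles; "qvel": joint speeds; "tau": joint torques, N m; "eef_pos": TCP position; "eef_rot": TCP orientation; "force": force on the tool from outside, world axes, zero at the start; "wrist_torque": the same for the moment, N m; "grip_width": finger opening in mm; "grasp_force": force on a finger pad.
Only numpy, scipy, OpenCV 4.12 (cv2) and the standard library are available. Lean on these libraries where they do the work, as an engineer would, in place of code of your own. Each camera call takes 0.05 s, during which the arm holds its last target. There are 200 camera calls.

## Working session

There is one attempt and no reset: what is moved stays moved. The work goes in short steps, each a Python script; the robot and the scene stay as the last script left them, time stands still between calls to the robot, and variables do not carry over. Pictures are saved under pics/ and viewed, at most 10 in all, crops included, and the job is handed in when it is done.

```bash
ls; mkdir -p pics
python3 - <<'E'
from plant import ctrl,sensors,optics
import cv2,numpy as np
for n in("scene","top"):
    p,d=optics.grab_frame(n); cv2.imwrite(f"pics/{n}0.png",p[:,:,::-1]); np.save(f"{n}0.npy",d)
    c=optics.camera_params(n); print(n,c, -c["R"].T@c["t"])
print(ctrl.tcp_to_tips,sensors.read_state())
E
```

```text
pics
scene {'mtx': array([[436.72789319,   0.        , 280.786303  ],
       [  0.        , 436.72789319, 206.57777878],
       [  0.        ,   0.        ,   1.        ]]), 'R': array([[ 0.63627416, -0.7712748 , -0.01704044],
       [-0.57397875, -0.4585222 , -0.67845838],
       [ 0.51546443,  0.44146639, -0.73444118]]), 't': array([-290.95584546,  426.64725781,  951.98549161])} [ -60.7005106  -449.04927225  983.68173814]
top {'mtx': array([[399.48579673,   0.        , 282.75865702],
       [  0.        , 399.48579673, 207.59589698],
       [  0.        ,   0.        ,   1.        ]]), 'R': array([[ 0.0250383 , -0.99968263,  0.00277824],
       [-0.9838452 , -0.02513423, -0.17724809],
       [ 0.17726167,  0.00170463, -0.98416228]]), 't': array([  38.0452353 ,  544.05920856, 1024.15304065])} [ 352.77437579   49.96186565 1104.26055113]
25.0 {'t': 0.1, 'q': array([ 1.10051024e+00,  2.07374675e-01,  1.54283644e+00,  8.21228279e-06,
        1.39349789e+00, -1.50471681e-01]), 'qvel': array([-0.000212  , -0.00209366, -0.00240589,  0.00034583,  0.00114973,
        0.00040865]), 'tau': array([ 4.03618023e-04, -3.84086609e+01, -2.92552239e+01, -1.85285435e-04,
        4.69551640e-03,  1.05585993e-06]), 'eef_pos': array([180.47348683, 545.26785557, 255.20714764]), 'eef_rot': array([[-9.49293170e-01,  3.14390751e-01, -9.66210716e-04],
       [ 3.14392068e-01,  9.49291358e-01, -1.88293147e-03],
       [ 3.25239243e-04, -2.09122297e-03, -9.99997761e-01]]), 'force': array([-0.74471158, -0.66209117, -0.36271625]), 'wrist_torque': array([ 0.03034027,  0.02255809, -0.00598219]), 'grasp_force': 0.0, 'grip_width': 85.1927110146413}
```

View pics/scene0.png

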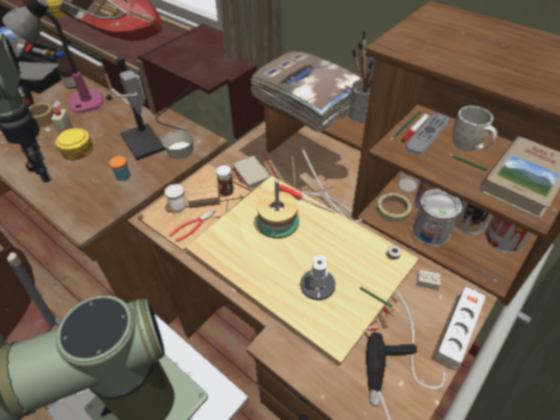

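View pics/top0.png

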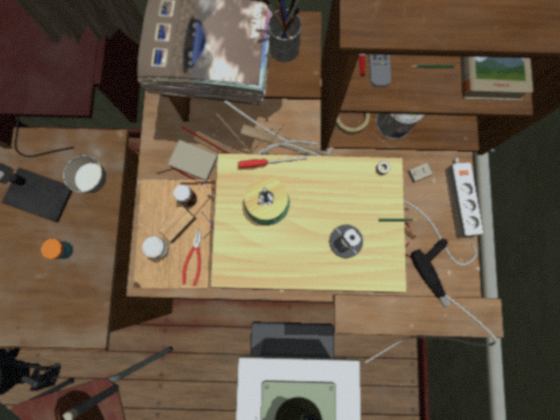

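The scene view shows the press at about (277,215) and the plate at (319,280). In the top view they are at (266,200) and (347,240). I'll enlarge both.

Run:
```python
import cv2,numpy as np
t=cv2.imread("pics/top0.png");s=cv2.imread("pics/scene0.png")
f=lambda im,u,v:cv2.resize(im[v-25:v+25,u-33:u+33],(396,300),interpolation=cv2.INTER_CUBIC)
cv2.imwrite("pics/crops.png",np.vstack([np.hstack([f(t,266,202),f(t,347,240)]),np.hstack([f(s,278,208),f(s,318,278)])]))
d=np.load("top0.npy")
print(d[190:216:3,252:284:3].astype(int)); print(d[225:258:3,330:366:3].astype(int))
```

```text
[[1031 1029 1031 1036  929 1031 1037 1032 1031 1031 1032]
 [1027 1031 1028 1026  946  975 1055 1028 1032 1032 1031]
 [1031 1031 1034 1052  982  995 1053 1034 1029 1028 1030]
 [1025 1026 1045 1053 1028 1019 1054 1056 1027 1027 1029]
 [1023 1024 1027 1051 1047 1062 1023 1025 1025 1026 1027]
 [1023 1023 1019 1023 1023 1024 1023 1026 1023 1025 1023]
 [1024 1024 1026 1023 1022 1021 1026 1025 1023 1023 1021]
 [1020 1020 1022 1020 1023 1022 1023 1019 1022 1021 1018]
 [1019 1022 1019 1018 1021 1018 1020 1020 1023 1022 1080]]
[[1086 1088    0 1088 1078 1081 1075 1075 1086 1086 1087 1088]
 [1083 1085 1072 1073 1074 1075 1076 1077 1076 1083 1086 1088]
 [1082 1072 1074 1075 1073 1078  982  980  983 1072 1087 1082]
 [1080 1073 1072 1072 1019  983  982  982  981 1070 1077 1080]
 [1071 1071 1067 1069 1003  981  981 1021  986  982 1071 1083]
 [1066 1066 1068 1052 1023  994  980  981  981  979 1068 1079]
 [1068 1064 1067 1061 1019 1018  986  977  978  979 1065 1079]
 [1066 1064 1068 1066 1050 1017 1011 1000 1067 1066 1068 1077]
 [1075 1063 1063 1069 1067 1067 1066 1070 1063 1064 1064 1077]
 [1076 1075 1063 1064 1064 1062 1068 1065 1062 1064 1071 1072]
 [1068 1070 1074 1064 1065 1064 1064 1060 1060 1068 1074 1067]]
```

View pics/crops.png

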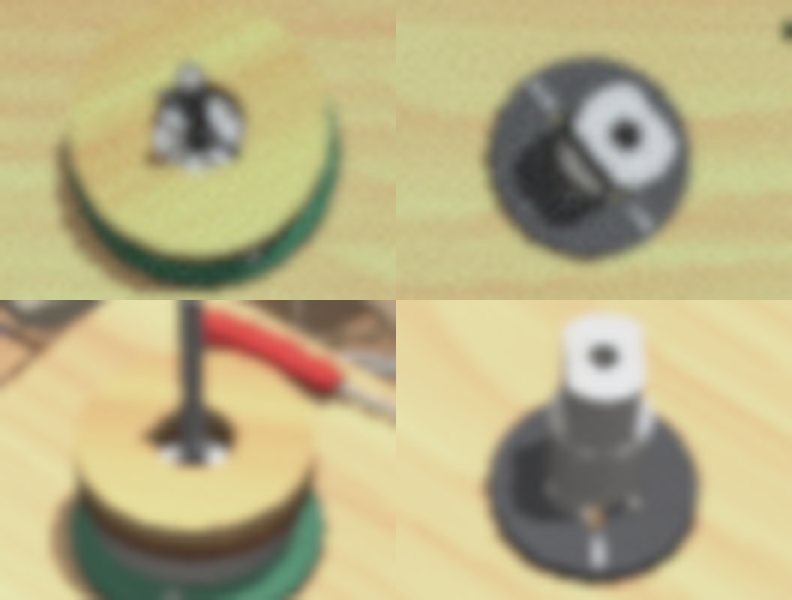

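The top view gives the plate's slot direction: its marks run from upper-left to lower-right, crop (542,96) to (640,218). The key sits in the blank's hole near crop (197,125). I'll average some frames to get a sharper view of the key and compute positions.

```bash
cat > h.py <<'E'
import numpy as np,cv2
from plant import ctrl,sensors,optics
def px2w(n,u,v,z):
    c=optics.camera_params(n); o=-c["R"].T@c["t"]
    r=c["R"].T@np.linalg.solve(c["mtx"],[u,v,1]); return o+r*(z-o[2])/r[2]
def w2px(n,X):
    c=optics.camera_params(n); p=c["mtx"]@(c["R"]@np.asarray(X,float)+c["t"]); return p[:2]/p[2]
def down(yaw): # tool x along... y axis at angle yaw
    y=np.array([np.cos(yaw),np.sin(yaw),0]); z=np.array([0,0,-1.]); return np.c_[np.cross(y,z),y,z]
E
python3 - <<'E'
from h import *
out=[]
for n,(u,v) in (("top",(265,198)),("scene",(278,208))):
    P=[];D=[]
    for i in range(8):
        p,d=optics.grab_frame(n);P.append(p.astype(float));D.append(d)
    p=np.mean(P,0);D=np.array(D);d=np.nanmedian(np.where(D>0,D,np.nan),0)
    np.save(n+"p.npy",p);np.save(n+"d.npy",d)
    im=p[v-18:v+18,u-20:u+20,::-1]; im=np.clip(255*(im/255)**.6,0,255).astype(np.uint8)
    out.append(cv2.resize(im,(400,360),interpolation=cv2.INTER_CUBIC))
    if n=="top": print(d[188:208,256:276].astype(int))
cv2.imwrite("pics/key.png",np.hstack(out))
c=lambda x,y,x0,y0:(x0+(x+.5)/6-.5,y0+(y+.5)/6-.5)
print("disc",px2w("top",*c(194,157,314,215),36))
print("bore",px2w("top",*c(231,135,314,215),126))
a=px2w("top",*c(146,96,314,215),36);b=px2w("top",*c(244,218,314,215),36);print("marks",a,b,np.arctan2(*(a-b)[1::-1]),(a+b)/2)
print("rod",px2w("top",*c(190,73,233,177),194))
print("blank",px2w("top",*c(200,127,233,177),96))
print("scene bore",px2w("scene",*c(603-396,356-300,285,253),126))
# rod top candidates by depth
d=np.load("scened.npy");
from itertools import product
pts=[]
cc=optics.camera_params("scene")
for v in range(170,220):
  for u in range(262,292):
    X=cc["R"].T@(np.linalg.solve(cc["mtx"],[u,v,1])*d[v,u]-cc["t"])
    if 135<X[2]<215 : pts.append(X)
pts=np.array(pts);print("rod depth",len(pts),np.median(pts,0),pts[:,2].max())
d=np.load("topd.npy");cc=optics.camera_params("top");pts=[];q=[]
for v in range(175,270):
  for u in range(240,375):
    X=cc["R"].T@(np.linalg.solve(cc["mtx"],[u,v,1])*d[v,u]-cc["t"])
    if u<290 and 89<X[2]<103: pts.append(X)
    if u>310 and X[2]>118 : q.append(X)
print("blank",cv2.minEnclosingCircle(np.float32(pts)[:,:2]),np.mean(pts,0),"sleeve",cv2.minAreaRect(np.float32(q)[:,:2]),np.mean(q,0))
E
```

```text
[[1032 1033 1032 1032 1033 1032  936  933  932  933 1031 1033 1033 1032
  1033 1034 1033 1033 1034 1031]
 [1033 1032 1031 1031 1031 1032  934  932  931  933  935 1031 1032 1032
  1032 1032 1031 1033 1032 1032]
 [1030 1029 1033 1031 1030 1031  933  932  932  933  936 1030 1030 1031
  1030 1031 1030 1031 1031 1033]
 [1029 1033 1031 1030 1030 1031  935  933  933  934  938 1044 1040 1035
  1032 1031 1030 1032 1032 1032]
 [1031 1029 1030 1023 1023 1039  949  939  936  938  945 1055 1052 1047
  1039 1030 1031 1031 1032 1031]
 [1029 1031 1030 1026 1024 1023 1057  950  947  949  955  975 1055 1055
  1054 1044 1031 1028 1032 1031]
 [1029 1030 1029 1037 1026 1022 1022  962  958  958  965  980 1054 1054
  1055 1053 1038 1030 1029 1029]
 [1030 1030 1030 1044 1054 1053 1021  976  969  970  975  988 1055 1053
  1054 1053 1053 1030 1027 1028]
 [1028 1028 1033 1054 1054 1052 1054  991  982  982  986  994 1052 1053
  1053 1052 1053 1034 1028 1029]
 [1028 1028 1038 1053 1052 1052 1052 1010  995  992  997 1006 1054 1052
  1053 1052 1051 1052 1028 1027]
 [1028 1028 1042 1051 1052 1053 1053 1055 1009 100
[... 1037 characters left out ...]
36.        ]
bore [ 459.73692632 -120.4453464   126.        ]
marks [486.15492278 -98.1044241   36.        ] [ 432.71981062 -141.68919319   36.        ] 0.6842157619020199 [ 459.4373667  -119.89680865   36.        ]
rod [560.31660192  95.85766377 194.        ]
blank [559.02803803  95.71831179  96.        ]
scene bore [ 459.52978474 -119.57343627  126.        ]
rod depth 81 [555.65969761  93.6379412  168.75676606] 193.91037936571718Traceback (most recent call last):
  File "<stdin>", line 36, in <module>
cv2.error: OpenCV(4.12.0) /io/opencv/modules/imgproc/src/shapedescr.cpp:201: error: (-215:Assertion failed) count >= 0 && (depth == CV_32F || depth == CV_32S) in function 'minEnclosingCircle'
```

View pics/key.png

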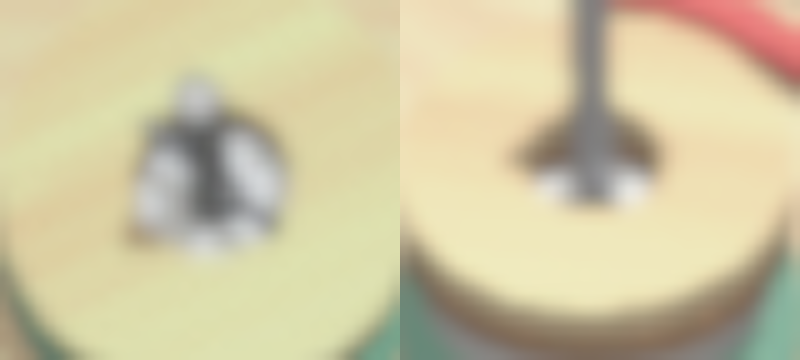

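The key shows up clearly in the depth map, running from pixel (259,192) to (272,202). I'll fit it along with the rod.

Run:
```python
from h import *
def cloud(n,u0,u1,v0,v1):
    d=np.load(n+"d.npy");c=optics.camera_params(n);v,u=np.mgrid[v0:v1,u0:u1]
    r=np.linalg.solve(c["mtx"],np.c_[u.ravel(),v.ravel(),np.ones(u.size)].T)*d[v,u].ravel()
    return (c["R"].T@(r-c["t"][:,None])).T, u.ravel(),v.ravel()
X,u,v=cloud("top",240,292,180,230)
ctr=X[(X[:,2]>185)]; print("rodtop",ctr.mean(0),len(ctr))
r=np.hypot(*(X[:,:2]-[560,96]).T)
m=(X[:,2]>99.5)&(X[:,2]<107)&(r<26)&(r>9);K=X[m];print(np.c_[K.round(1),u[m],v[m]])
vx,vy,x0,y0=cv2.fitLine(np.float32(K[:,:2]),cv2.DIST_L2,0,.01,.01).ravel();print("key",np.arctan2(vy,vx),x0,y0)
B=X[(abs(X[:,2]-96)<4)];print("blank",cv2.minEnclosingCircle(np.ascontiguousarray(B[:,:2],np.float32)),B.mean(0))
X,u,v=cloud("top",320,375,215,270)
S=X[X[:,2]>121];print("sleeve",cv2.minAreaRect(np.ascontiguousarray(S[:,:2],np.float32)),S.mean(0))
X,u,v=cloud("scene",255,300,165,225);R=X[(X[:,2]>130)&(X[:,2]<190)&(np.hypot(*(X[:,:2]-[560,96]).T)<12)];print("rod sc",R.mean(0))
X,u,v=cloud("scene",295,345,250,305);R=X[abs(X[:,2]-126)<4];print("sleeve sc",R.mean(0),cv2.minAreaRect(np.ascontiguousarray(R[:,:2],np.float32)))
```

```text
rodtop [558.35256914  96.68014634 191.65842417] 23
[[572.  113.6 104.1 259.  192. ]
 [572.1 111.  103.6 260.  192. ]
 [570.  113.7 100.9 259.  193. ]
 [569.8 111.  102.3 260.  193. ]
 [569.7 108.4 103.1 261.  193. ]
 [567.7 111.1  99.9 260.  194. ]
 [566.8 108.2 104.3 261.  194. ]
 [567.  105.7 103.6 262.  194. ]
 [564.1 105.6 104.8 262.  195. ]
 [554.8  87.5 101.9 269.  199. ]
 [552.   89.9 102.3 268.  200. ]
 [551.9  87.3 103.1 269.  200. ]
 [552.2  84.8 102.2 270.  200. ]
 [549.5  87.3 101.9 269.  201. ]
 [549.4  84.7 102.8 270.  201. ]
 [549.6  82.2 102.3 271.  201. ]
 [546.9  84.6 102.3 270.  202. ]
 [546.6  82.  104.6 271.  202. ]
 [546.8  79.5 103.5 272.  202. ]
 [544.8  82.1 100.  271.  203. ]]
key 0.91147107 558.18555 96.00682
blank ((559.5157470703125, 97.2591552734375), 56.19613265991211) [556.52493062  96.80575074  96.62348457]
sleeve ((459.8904724121094, -118.86870574951172), (40.1406364440918, 29.77106475830078), 39.20631408691406) [ 459.73292124 -118.74830661  126.52407192]
rod sc [556.12590363  94.06133213 162.27564608]
sleeve sc [ 458.7578316  -119.59408852  125.5413601 ] ((460.20489501953125, -118.91770935058594), (42.49456024169922, 28.82132339477539), 36.52232360839844)
```

Run:
```python
from h import *
P=np.array([459.8,-119.2]);R=np.array([559.3,96.5])
best=None
for k in(0,np.pi):
    y=.684-np.pi/2+k
    js=[ctrl.solve_ik([*P,200],down(y)),ctrl.solve_ik([*R,300],down(.911-np.pi/2+k)),ctrl.solve_ik([*R,200],down(.2-np.pi/2+k))]
    print(k,[None if j is None else j[[0,5]].round(2) for j in map(np.array,js)])
    if all(j is not None for j in js):
        m=max(abs(j[5]) for j in js)
        if best is None or m<best[0]: best=(m,k)
k=best[1];y=.684-np.pi/2+k
ctrl.move_ptp([*P,215],down(y))
print(ctrl.move_l([*P,115],vel=120,threshold=8))
s=sensors.read_state();print(s["t"],s["eef_pos"],s["force"])
ctrl.gripper_to(20,80)
s=sensors.read_state();print(k,s["t"],s["eef_pos"],s["grip_width"],s["grasp_force"],s["force"])
if 27<s["grip_width"]<33:
    ctrl.move_l([*P,135],vel=60)
    ctrl.move_l([*P,305],vel=200)
    print(sensors.read_state()["grip_width"],sensors.read_state()["force"])
    ctrl.move_ptp([*R,305],down(.911-np.pi/2+k))
    ctrl.hold(.2);s=sensors.read_state();print(s["t"],s["eef_pos"],s["grip_width"],s["force"],s["wrist_torque"])
    p,d=optics.grab_frame("scene");cv2.imwrite("pics/s1.png",cv2.resize(p[100:280,180:420,::-1],(800,600)))
```

```text
0 [array([-0.44,  0.45]), array([0.02, 0.68]), array([0.02, 1.39])]
3.141592653589793 [array([-0.44, -2.69]), array([ 0.02, -2.46]), array([ 0.02, -1.75])]
False
4.4417 [ 460.48650354 -119.44226942  115.69149305] [-0.74139094 -0.25587678 -0.31712547]
0 4.9917 [ 460.14021832 -119.3976565   115.48350302] 29.01800157935509 78.74579787254333 [-0.28039739 -0.31020572  3.33592776]
28.938365041425772 [-0.29663306  1.27004029 -3.40519546]
7.6167 [559.2055888   94.89795011 305.12287949] 29.399661754163837 [-0.0027977  -0.09782102 -2.6012071 ] [ 0.03838311 -0.04066231 -0.00600481]
```

View pics/s1.png

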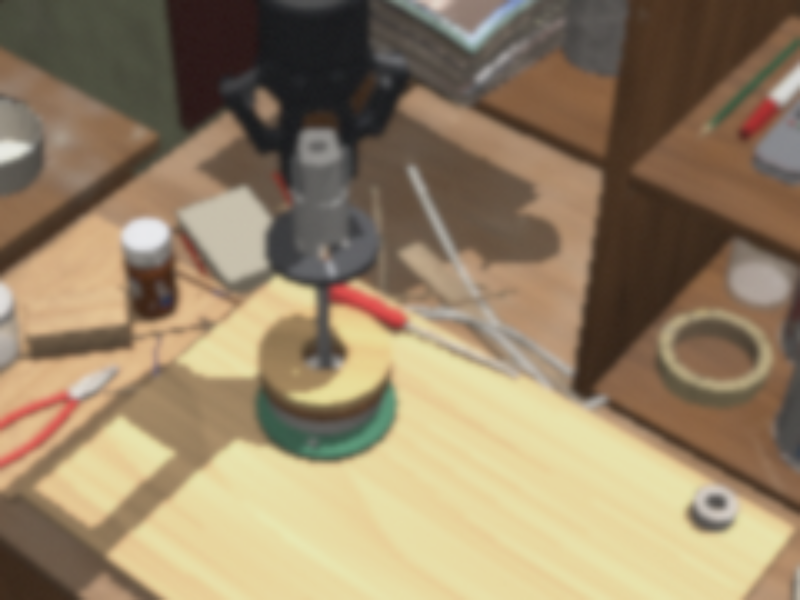

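The plate is level in the grip, with its disc at about (323,245) directly above the rod at (323,320). Next I lower it by feel.

```bash
cat >> h.py <<'E'
def st(tag=""):
    s=sensors.read_state();print(tag,round(s["t"],2),"pos",s["eef_pos"].round(2),"F",s["force"].round(1),"M",s["wrist_torque"].round(2),"w",round(s["grip_width"],1),"yaw+pi/2",round(np.arctan2(s["eef_rot"][1,1],s["eef_rot"][0,1])+np.pi/2,3));return s
R=np.array([559.3,96.5])
def rot(slot): return down(slot-np.pi/2)
E
python3 - <<'E'
from h import *
st()
hit=ctrl.move_l([*R,255],vel=40,threshold=5);s=st(hit)
if not hit:
    hit=ctrl.move_l([*R,205],vel=50,threshold=5);st(hit)
E
```

```text
7.67 pos [559.24  95.03 305.2 ] F [-0.5  0.  -2.1] M [ 0.    0.03 -0.03] w 29.2 yaw+pi/2 0.909
False 9.07 pos [559.4   96.52 255.28] F [-0.7 -1.1 -2.1] M [0.   0.02 0.05] w 29.1 yaw+pi/2 0.911
False 10.22 pos [559.25  96.54 205.14] F [-0.3  0.  -3.5] M [ 0.   -0.06  0.02] w 29.2 yaw+pi/2 0.911
```

Run:
```python
from h import *
hit=ctrl.move_l([*R,194.5],vel=40,threshold=4);st(hit)
hit=ctrl.move_l([*R,187.5],vel=8,threshold=3);st(hit)
```

```text
False 10.62 pos [559.25  96.39 194.03] F [ 1.2 -0.6 -4. ] M [-0.07 -0.21 -0.03] w 28.9 yaw+pi/2 0.911
False 11.65 pos [559.3   96.51 187.44] F [ 1.5 -0.7 -2.8] M [-0.07 -0.17 -0.08] w 29.3 yaw+pi/2 0.911
```

Run:
```python
from h import *
hit=ctrl.move_l([*R,180],vel=8,threshold=3.5);st(hit);ctrl.hold(.3);st()
p,d=optics.grab_frame("scene");cv2.imwrite("pics/s2.png",cv2.resize(p[140:245,210:350,::-1],(800,600),interpolation=cv2.INTER_CUBIC))
```

```text
True 12.12 pos [559.33  96.45 184.98] F [1.1 0.1 1.9] M [ 0.09 -0.07  0.  ] w 29.3 yaw+pi/2 0.911
 12.43 pos [559.29  96.42 184.4 ] F [ 2.9 -0.6  3.4] M [ 0.09 -0.36 -0.02] w 28.9 yaw+pi/2 0.911
```

View pics/s2.png

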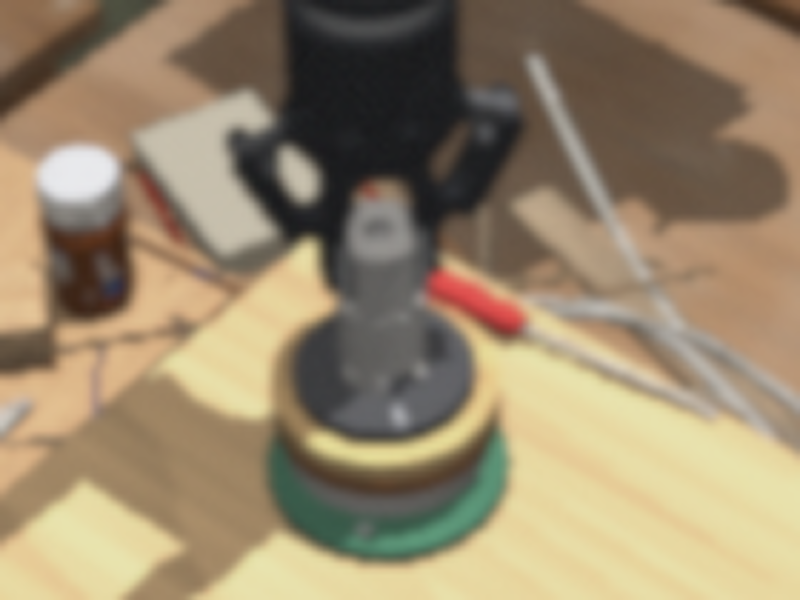

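The disc now sits flat on the blank (disc centre at about (385,370)), and contact came at 185 mm as predicted for dropped slots. Next I press it down.

Run:
```python
from h import *
for z in (180,176.5,174.2):
    ctrl.move_l([*R,z],vel=6,threshold=25);st(z)
ctrl.hold(.6);st()
```

```text
180 13.26 pos [559.46  96.41 180.54] F [ 2.4 -1.1  7.4] M [ 0.1  -0.29 -0.09] w 29.1 yaw+pi/2 0.911
176.5 13.99 pos [559.52  96.4  177.71] F [0.5 0.  8.7] M [ 0.18  0.01 -0.03] w 29.3 yaw+pi/2 0.911
174.2 14.53 pos [559.54  96.39 175.8 ] F [-0.6 -1.2 11.1] M [0.12 0.15 0.04] w 29.2 yaw+pi/2 0.911
 15.12 pos [559.53  96.38 175.79] F [-0.7 -1.5 11.2] M [0.19 0.13 0.  ] w 29.0 yaw+pi/2 0.911
```

Run:
```python
from h import *
ctrl.move_l([*R,172.9],vel=6,threshold=25);ctrl.hold(.4);st()
for a in np.arange(.1,.66,.09):
    hit=ctrl.move_l([*R,172.9],rot(.911-a),threshold=8);s=st(round(a,2))
    if hit or abs(s["wrist_torque"][2])>.2: print("stop");break
```

```text
15.89 pos [559.53  96.39 174.72] F [-0.6 -0.  12.1] M [0.23 0.29 0.04] w 29.2 yaw+pi/2 0.911
0.1 16.14 pos [559.4   96.63 174.71] F [-0.1 -1.1 12.5] M [ 0.31  0.44 -0.09] w 29.3 yaw+pi/2 0.81
0.19 16.39 pos [559.35  96.66 174.66] F [ 0.2 -0.1 11.7] M [ 0.29  0.42 -0.09] w 29.2 yaw+pi/2 0.72
0.28 16.64 pos [559.37  96.71 174.7 ] F [-1.  -0.1 12.3] M [ 0.35  0.37 -0.12] w 29.0 yaw+pi/2 0.631
0.37 16.89 pos [559.36  96.75 174.7 ] F [-1.  -0.4 12.1] M [ 0.37  0.4  -0.12] w 29.3 yaw+pi/2 0.54
0.46 17.14 pos [559.36  96.77 174.7 ] F [-0.8 -0.7 11.5] M [ 0.39  0.34 -0.09] w 28.9 yaw+pi/2 0.45
0.55 17.39 pos [559.34  96.83 174.69] F [-0.4 -0.3 12.4] M [ 0.41  0.31 -0.14] w 29.2 yaw+pi/2 0.36
0.64 17.64 pos [559.36  96.87 174.71] F [-0.8 -0.6 11.9] M [ 0.42  0.3  -0.1 ] w 29.3 yaw+pi/2 0.27
```

Run:
```python
from h import *
for a in np.arange(.66,.84,.02):
    ctrl.move_l([*R,172.9],rot(.911-a));ctrl.hold(.1);s=st(round(a,2))
    if abs(s["wrist_torque"][2])>.22: print("stop");break
```

```text
0.66 17.99 pos [559.22  96.85 174.66] F [-1.5  0.1 12.5] M [ 0.41  0.32 -0.03] w 29.2 yaw+pi/2 0.251
0.68 18.34 pos [559.18  96.89 174.65] F [-1.5  0.4 12.2] M [ 0.42  0.31 -0.11] w 29.0 yaw+pi/2 0.231
0.7 18.69 pos [559.32  96.85 174.66] F [-1.1  0.1 12. ] M [0.44 0.29 0.05] w 28.9 yaw+pi/2 0.211
0.72 19.04 pos [559.55  96.74 174.65] F [-0.5 -0.4 11.7] M [0.47 0.22 0.13] w 29.1 yaw+pi/2 0.191
0.74 19.39 pos [559.82  96.63 174.71] F [ 1.2 -1.2 10.2] M [0.35 0.08 0.19] w 29.0 yaw+pi/2 0.171
0.76 19.74 pos [559.93  96.55 174.7 ] F [-0.4 -1.2 10.7] M [0.39 0.09 0.37] w 29.0 yaw+pi/2 0.152
stop
```

The stop was felt at about 0.72 rad. I'll back off slightly and let the plate rise into the seats.

Run:
```python
from h import *
ctrl.move_l([*R,172.9],rot(.911-.715));ctrl.hold(.1);st("back")
for z in (175,177,178.2,179,180):
    ctrl.move_l([*R,z],vel=8);ctrl.hold(.15);st(z)
```

```text
back 20.09 pos [560.17  96.9  175.02] F [ 0.3  0.7 11.1] M [0.47 0.12 0.06] w 29.0 yaw+pi/2 0.196
175 20.65 pos [560.13  96.88 176.79] F [ 1.3  0.7 10.6] M [ 0.41 -0.03  0.07] w 29.3 yaw+pi/2 0.196
177 21.2 pos [560.09  96.88 178.39] F [2.  0.3 8.9] M [ 0.43 -0.16  0.01] w 29.1 yaw+pi/2 0.196
178.2 21.65 pos [560.05  96.88 179.36] F [ 3.3 -0.7  7.5] M [ 0.4  -0.31 -0.01] w 29.0 yaw+pi/2 0.196
179 22.05 pos [559.94  96.88 179.39] F [4.9 1.6 4.6] M [ 0.59 -0.75 -0.04] w 29.3 yaw+pi/2 0.196
180 22.48 pos [559.87  96.88 179.45] F [6.4 2.6 0.8] M [ 0.61 -1.14  0.05] w 29.4 yaw+pi/2 0.196
```

The plate stopped rising at 179.4 mm, about 5.6 mm of bed travel, so the key is in the seats. I'll release, withdraw and check.

Run:
```python
from h import *
ctrl.gripper_to(60);ctrl.hold(.2);s=st("rel")
ctrl.move_l([*s["eef_pos"][:2],200],vel=60,threshold=8);st()
ctrl.move_l([*s["eef_pos"][:2],320],vel=150,threshold=8);st()
ctrl.move_ptp([380,0,330],down(.196-np.pi/2));ctrl.hold(.5)
p,d=optics.grab_frame("scene");p2,d2=optics.grab_frame("top")
np.save("td.npy",d2)
f=lambda im,u,v:cv2.resize(im[v-30:v+30,u-25:u+25,::-1],(400,480),interpolation=cv2.INTER_CUBIC)
cv2.imwrite("pics/s3.png",np.hstack([f(p,278,205),f(p2,266,200)]))
c=optics.camera_params("top");v,u=np.mgrid[175:235,235:300]
r=np.linalg.solve(c["mtx"],np.c_[u.ravel(),v.ravel(),np.ones(u.size)].T)*d2[v,u].ravel()
X=(c["R"].T@(r-c["t"][:,None])).T;q=np.hypot(*(X[:,:2]-[559.5,96.5]).T)
m=(q>24)&(q<42)&(X[:,2]>85)&(X[:,2]<110);A=np.c_[X[m,:2]-[559.5,96.5],np.ones(m.sum())]
print("disc top plane (z exp ~100)",np.linalg.lstsq(A,X[m,2],rcond=None)[0],m.sum());m=(q<22)&(X[:,2]>180);print("sleeve top exp 190",np.median(X[m],0))
```

```text
rel 23.07 pos [559.09  96.47 179.9 ] F [-0.7  0.4 -0.2] M [-0.06  0.05  0.01] w 59.9 yaw+pi/2 0.196
 23.56 pos [559.55  96.5  200.9 ] F [-0.3 -0.6  0.1] M [-0.04 -0.03  0.03] w 60.0 yaw+pi/2 0.196
 24.51 pos [558.41  96.47 318.61] F [ 0.1  0.7 -0.2] M [-0.03  0.04 -0.02] w 60.0 yaw+pi/2 0.196
disc top plane (z exp ~100) [2.60791184e-03 1.16989276e-03 1.00714172e+02] 448
sleeve top exp 190 [559.29613175  97.025052   190.7041173 ]
```

View pics/s3.png

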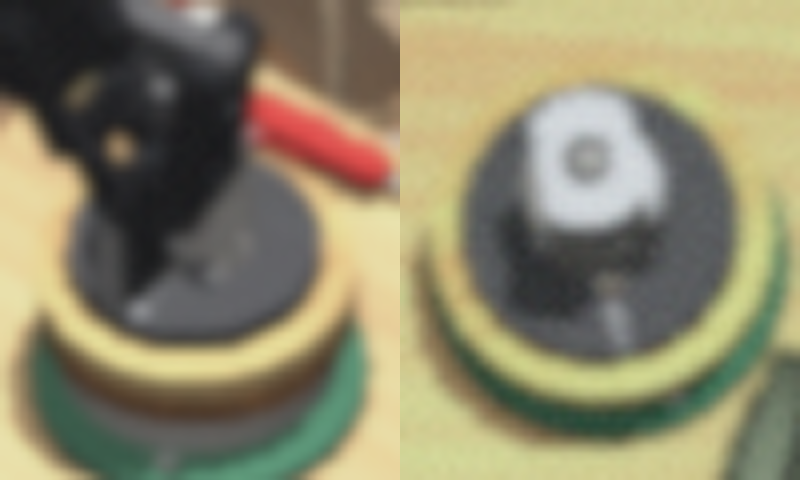

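The plate is level, with its disc top at about 100 mm (it would be 106 mm if unlocked). Its mark is turned to crop pixel (620,325), and the arm is clear.

```bash
python3 -c "
from plant import ctrl
print(ctrl.finish_job())"
```

```text
the job is handed in; nothing more can be done
None
```

The pressure plate is on the press, turned clockwise to its stop and locked: it stayed level at its seated height after release, the arm was clear of it, and I handed the job in at about 26 s.

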